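# Make a transfer cage ready for loading and hold its self-closing gate wide

## Task

Get the small wire transfer cage on the bench ready for me to slide the dark blue carton in: loosen the clamp knob on its roof, slide the divider all the way back against the rear stop and clamp it tight again. Then squeeze the catch on the roof so that the gate springs ajar, squeeze the handle on top of the gate to draw its safety bolt, and swing the gate out past its half-open click until it stands square to the doorway or wider. The gate closes by itself, so finish with the gripper still holding it there; leave the carton and the wash bottle where they stand.

Things in the scene. Friction and masses are not known exactly. Their poses are not given: they have to be found in the camera images.
- cage: Fixed steel-wire transfer cage, 215 long x 178 wide x 155 mm high plus roof fittings. Origin: on the worktop, midway across, 120 mm behind the gate. x runs from the gate end (-x, facing the robot) to the rear (ends at +94 mm), y across, z up. The gate closes the -x end (x = -120 mm); hinge pin at x -120, y +76 mm; free edge at the -y side. Latch plate over the gate end: z = 154 mm.
- knob_grip (a point): Centre of the black clamp knob's grip bar, on the divider's carriage, z about 197 mm. The bar is 44 mm long (this point's x axis), 13 mm wide (y), 26 mm high (z 182 to 208 mm), over a hub 36 mm wide; the carriage's flat top is at z = 172 mm. It travels with the divider along the cage's x axis.
- clamp_knob (a joint): Angle of the clamp knob, 0 to 1.2 rad between stops: 0 = loose, 1.2 = fully tight, growing clockwise seen from above. The clamp shoe begins to grip the rail at about 0.6. Starts tight (1.08 to 1.2). Turning takes 0.1 to 0.15 N m; it stays where it is left. At 1.2 the bar lies along the cage's x axis.
- divider (a joint): Travel of the divider (punched aluminium plate inside the cage, hung from a dark carriage on the central roof rail) towards the rear, 0 to 0.056 m; 0.056 = against the rear stop. At value d the knob's axis is at cage x = d - 0.004, y = 0. Slides with 1 to 2 N when the clamp is loose, holds 20 N or more when tight. Starts at 0 to 0.02.
- catch_grip (a point): Fixed point on the roof, cage x -55.5, y +20, z 196 mm: the TCP's place when the roof catch is squeezed home. A black upright lever (outer face at cage x -85 mm) and behind it a fixed steel post (outer face x -39 mm), both 18 mm wide across, 6 mm thick, tops at z 206 mm: 46 mm over both along cage x, 35 mm when pinched home. The lever's hook arm runs forward at z 160 to 168 mm.
- roof_catch (a joint): Angle of the roof catch's lever: 0 = at rest, hooked before the gate's strike; 0.32 rad = squeezed home towards the post. Sprung: 4 N at the grip to start, 9 N home. It lets the gate go at about 0.2; a buffer then pushes the gate ajar (0.13 rad) until the safety bolt stops it. Released, the lever then rests on the strike at about 0.19 and no longer holds the gate.
- gate_handle (a point): Point fixed to the gate, 105 mm from the hinge pin, z 196 mm: the TCP's place when the handle is squeezed home. -y axis along the gate from hinge to free edge, -x outward. A fixed steel plate (outer face 92 mm from the pin) and a black trigger plate (outer face 132 mm from the pin at rest), both 18 mm wide, 6 mm thick, tops at z 206 mm: 40 mm over both along the gate, 26 mm squeezed.
- gate_trigger (a joint): Travel of the handle's trigger towards the hinge, 0 to 0.014 m squeezed home; 4 N to start, 8 N home. It carries the safety bolt (top at z 161 mm), which moves in a slotted keeper on the cage's corner (top at z 168 mm): with the bolt out the gate stands only shut or ajar (0.13 rad). Clear of the keeper from 0.01 m. Keep it squeezed until the gate is past 0.3 rad.
- gate_hinge (a point): Point on the gate's vertical hinge pin, at the height of the handle (z 196 mm).
- gate (a joint): Angle of the gate: 0 = shut, growing as its free edge swings outward (clockwise from above), stop at 1.85 rad; 1.57 = square to the doorway. A closing spring pulls it back with 0.1 to 0.17 N m. A sprung roller clicks at about 0.9 rad (felt from 0.7 to 1.1 rad; passing takes about 0.45 N m, 4.5 N at the handle). Let go when wide, it falls back to about 1.09 rad.
- gate_leaf: The gate: steel frame 8 mm thick, 144 mm wide, with 3.6 mm upright wires, z 22 to 148 mm, the handle on top. Origin on the hinge pin at worktop height; -y along the gate to its free edge, -x outward.
- wash_bottle: Wash bottle with a bent spout, 62 x 88 x 188 mm, loose, right of the white tissue box; origin: centre of its underside. Leave it.
- carton: Dark blue closed carton, 105 x 150 x 52 mm, loose, standing right of the white tissue box; origin: centre of its underside. Leave it.

How it is judged:
By the outcome, as a careful person would: the job done as asked, in the order asked, and still so for the second after the job is handed in, while the arm keeps its last pose, push and grip.
It also fails if it takes over 64 s, if anything falls off the work surface, if the arm or the gripper's body presses on something with over 40 N, if the wrist force passes 120 N, or if a joint passes its speed limit or range.

## Robot

A 6-joint arm with a two-finger parallel gripper is mounted at the origin on a cart in front of the work surface, level with it; the furniture and walls round the work are solid. World frame = base frame: x ahead of the robot, y to its left, z up, the work surface at z = 0. Lengths are in m, angles in rad, forces in N, time in s.
With the tool pointing down it reaches from about 0.275 to 0.825 m from the base axis. Payload 5.2 kg.
Tool frame: the origin (TCP) lies between the finger pads, 19 mm behind the fingertips; this is the grasp point; z points along the fingers, y is the line along which they close (so a half turn about z gives the same grasp; the last joint's range is limited). The gripper opens to 93 mm and grips with 3 to 60 N. Pads are 15 mm wide; open, the fingers measure 128 mm over their backs; the gripper's body (75 mm by 188 mm) begins 65 mm behind the grasp point.
Start: joints at [-1.544, 0.259, 1.535, -0, 1.348, -0.203], TCP at [0.125, -0.536, 0.237] pointing down, gripper open.
Joint ranges: [-3.14, 3.14], [-0.91, 2.08], [0.19, 2.58], [-1.22, 4.36], [0.22, 2.71], [-3.12, 3.12]. Speed limits (rad/s): [2.57, 2.57, 3.14, 3.14, 3.14, 3.14].

## Interface

Orientations are given as a unit quaternion [x, y, z, w].
In Python, from cell import arm, get_image, get_calibration, ticket gives the robot as it stands.
- The arm moves only by the tool drive_tool, never from a script. Its argument "plan" is a list of rows, each a list of 7 numbers: the shift along the tool's x, y, z normalised to -1 to 1, where 1 is 10 cm, then the turn, a rotation vector about the tool's x, y, z normalised to -1 to 1, where 1 is 0.5 rad, then the closure, from 0 (fully open) to 1 (shut). A call has 1 to 12 rows; each row is the pose to reach, as a shift and turn from the pose commanded when the call began, along the tool's axes at that moment; what a row does not reach only later rows make up. A row lasts 1/8 s, in which the tool goes at most 62.5 mm and 10.7 degrees, less where a joint would pass 70% of its speed; a pose out of reach is approached as far as the arm can. A call with a number of a shift or a turn outside -1 to 1 is refused whole. A call with a gripper value outside its range is refused whole. The fingers move at their own pace and stop on an object; "force" is the grip in N (left out, the last holds). Time passes only in rows, so rows that repeat a pose let the fingers close. It gives the time, the measured TCP pose, the force, the opening and the grip force at its end, in the units of the state.
- arm.read_state(): the state, without advancing time (a new reading comes with each control period).
- get_image(name): name is "side" or "top"; returns the picture (480x640x3 uint8, red, green, blue); there is no depth.
- get_calibration(name): a dict with "intrinsics" (3x3 intrinsics, pixels), "R" (3x3) and "t" (3): a world point X has camera coordinates R X + t. Camera axes: x right, y down, z forward; pixel columns grow to the right and rows downward; lengths in m; the calibration is good to about 2 mm. A picture is of the moment at which its call begins. get_calibration takes no time and is no camera call.
- ticket.close_job(): hands the job in; it is judged then, once.
The state is a dict: "t": time; "joint_pos": joint angles; "qvel": joint speeds; "joint_torque": joint torques, N m; "eef_pos": TCP position; "orientation": TCP orientation; "force": force on the tool from outside, world axes, zero at the start; "wrist_torque": the same for the moment, N m; "opening": opening from 0.0 (shut) to 1.0 (fully open); "gripper_force": force on a finger pad.
Only numpy, scipy, OpenCV 4.12 (cv2) and the standard library are available. Lean on these libraries where they do the work, as an engineer would, in place of code of your own. Each camera call takes 0.05 s, during which the arm holds its last target. There are 200 camera calls.

## Working session

There is one attempt and no reset: what is moved stays moved. The work goes in short steps, Python scripts to look and compute and a tool call to move; the robot and the scene stay as the last step left them, time stands still between calls to the robot, and variables do not carry over. Pictures are saved under pics/ and viewed, at most 10 in all, crops included, and the job is handed in when it is done.

Besides the shell and the picture viewer there is one more tool, called after "Request:" in YAML: its name, and indented under it one key for each argument. drive_tool: Moves the arm, as the interface text tells. Its arguments: {"type":"object","properties":{"plan":{"type":"array","items":{"type":"array","items":{"type":"number","minimum":-1,"maximum":1}}},"force":{"type":"number"}},"required":["plan"]}

```bash
ls; mkdir -p pics
python3 - <<'E'
from cell import arm,get_image,get_calibration
import cv2,numpy as np
np.set_printoptions(precision=4,suppress=True)
for n in("side","top"):
    cv2.imwrite(f"pics/{n}0.png",get_image(n)[:,:,::-1]); c=get_calibration(n)
    print(n,c["intrinsics"],c["R"],c["t"],-np.array(c["R"]).T@c["t"])
s=arm.read_state();print(s)
E
```

```text
pics
side [[492.3007   0.     330.0166]
 [  0.     492.3007 240.1304]
 [  0.       0.       1.    ]] [[-0.834  -0.5516  0.011 ]
 [-0.2608  0.3766 -0.8889]
 [ 0.4862 -0.7443 -0.4579]] [0.4299 0.2548 1.0141] [-0.0681  0.896   0.6861]
top [[525.3998   0.     323.9232]
 [  0.     525.3998 236.7978]
 [  0.       0.       1.    ]] [[ 0.0069 -0.9997 -0.0242]
 [-0.9923 -0.0039 -0.1236]
 [ 0.1235  0.0248 -0.992 ]] [0.0462 0.5203 1.2543] [0.3611 0.0171 1.3098]
{'t': 0.1, 'joint_pos': array([-1.5438,  0.2593,  1.5359, -0.    ,  1.348 , -0.2028]), 'qvel': array([ 0.0011, -0.0005, -0.004 , -0.0001, -0.0003,  0.0007]), 'joint_torque': array([  0.0018, -43.8213, -28.4644,   0.072 ,   0.0362,  -0.0001]), 'eef_pos': array([ 0.1253, -0.5351,  0.2367]), 'orientation': array([ 0.9934,  0.1147,  0.0001, -0.0008]), 'force': array([ 0.5066, -0.191 ,  0.4418]), 'wrist_torque': array([ 0.0258,  0.0503, -0.023 ]), 'gripper_force': 0.0, 'opening': 0.9991065422457454}
```

View pics/top0.png

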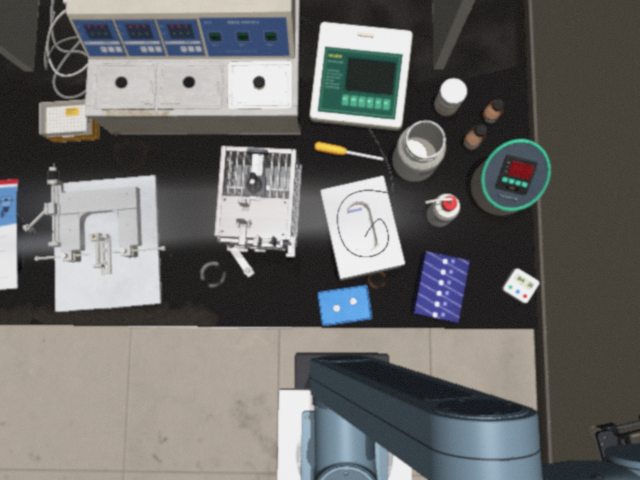

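View pics/side0.png

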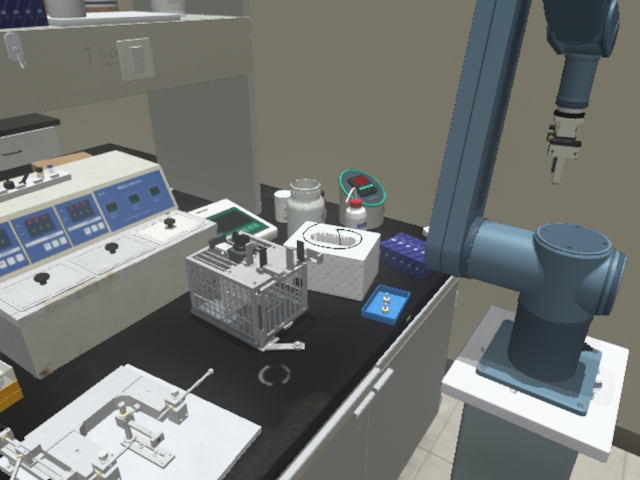

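Run:
```python
import cv2,numpy as np
a=cv2.imread("pics/top0.png")[135:285,200:310];b=cv2.imread("pics/side0.png")[220:360,180:330]
a=cv2.resize(a,None,fx=4,fy=4,interpolation=3);b=cv2.resize(b,None,fx=4*110/150*0+2.4,fy=2.4,interpolation=3)
o=np.zeros((600,800,3),np.uint8);o[:600,:440]=a;o[:b.shape[0],440:440+b.shape[1]]=b[:,:360]
cv2.imwrite("pics/crop0.png",o)
```

```text
(no output)
```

View pics/crop0.png

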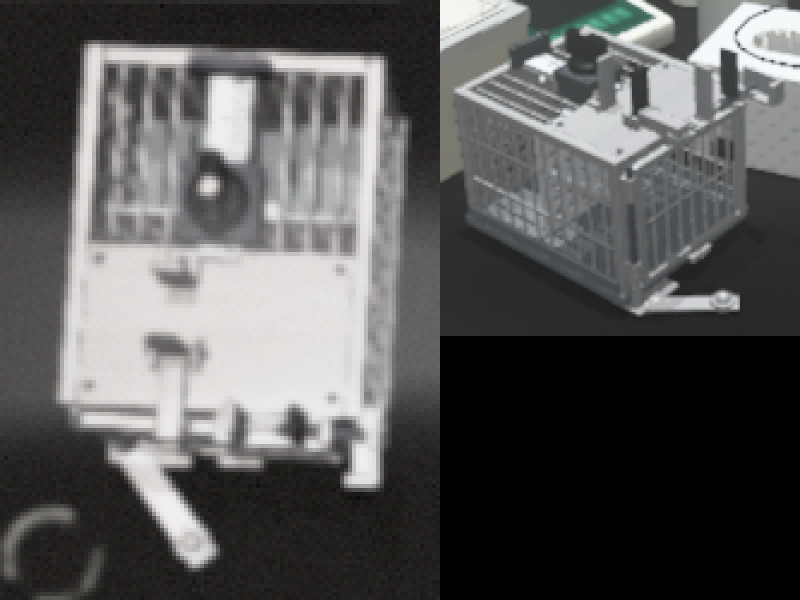

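```bash
cat > h.py <<'E'
from cell import arm,get_image,get_calibration,ticket
import cv2,numpy as np
from scipy.spatial.transform import Rotation as Ro
np.set_printoptions(precision=4,suppress=True)
def ray(n,u,v,z):
    c=get_calibration(n);R=np.array(c["R"]);C=-R.T@c["t"]
    d=R.T@np.linalg.solve(c["intrinsics"],[u,v,1.]);return C+d*(z-C[2])/d[2]
def proj(n,X):
    c=get_calibration(n);p=c["intrinsics"]@(np.array(c["R"])@X+c["t"]);return p[:2]/p[2]
E
python3 - <<'E'
from h import *
g=lambda u,v:(200+u/4-.375,135+v/4-.375)
P={k:ray("top",*g(*c[:2]),c[2]) for k,c in dict(RL=(85,45,.155),RR=(385,57,.155),FL=(60,402,.155),FR=(363,412,.155),hub=(217,198,.185),lever=(167,342,.206),post=(178,270,.206),fix=(233,410,.206),trig=(297,412,.206)).items()}
for k in P:print(k,P[k])
for a,b in("RL","RR"),("FL","FR"),("RL","FL"),("RR","FR"):
    d=P[b]-P[a];print(a,b,np.linalg.norm(d),np.degrees(np.arctan2(d[1],d[0])))
# side: catch lever etc: crop offset 180,220 scale 2.4, x shift 440
s=lambda u,v:(180+(u-440)/2.4,220+v/2.4)
for k,c in dict(lever=(639,65),post=(610,52),trig=(731,50),fix=(703,48)).items(): print(k,ray("side",*s(*c),.206))
E
```

```text
RL [0.7124 0.282  0.155 ]
RR [0.7053 0.111  0.155 ]
FL [0.5076 0.2896 0.155 ]
FR [0.5027 0.1204 0.155 ]
hub [0.6168 0.1997 0.185 ]
lever [0.5336 0.2212 0.206 ]
post [0.5727 0.2163 0.206 ]
fix [0.4972 0.185  0.206 ]
trig [0.4963 0.1509 0.206 ]
RL RR 0.17118290071906836 -92.36911265812178
FL FR 0.1692159469488261 -91.67459836652601
RL FL 0.20490710487742309 177.87760114474952
RR FR 0.2028570605641771 177.3210264346578
lever [0.5384 0.2208 0.206 ]
post [0.5751 0.2166 0.206 ]
trig [0.49   0.1531 0.206 ]
fix [0.5127 0.1641 0.206 ]
```

The top view shows the cage roof at px (215–296, 146–238), with the knob hub near (254, 184), the catch at (243, 210) and the gate handle at (258–274, 238). That puts the cage origin at about (0.615, 0.198) with yaw −0.04. The side view agrees, so I'm moving over.

Request:
drive_tool:
  plan:
    - [0.3,-0.3,-0.4,0,0,0,0]
    - [0.65,-0.65,-0.8,0,0,0,0]
    - [1,-1,-1,0,0,0,0]

```text
t: 0.48
eef_pos: [0.2005, -0.4147, 0.3391]
orientation: [0.993, 0.114, 0.0, 0.001]
force: [1.0, -0.2, 0.2]
opening: 1.004
gripper_force: 0.0
```

Request:
drive_tool:
  plan:
    - [0.35,-0.35,0,0,0,0,0]
    - [0.7,-0.7,0,0,0,0,0]
    - [1,-1,0,0,0,0,0]

```text
t: 0.85
eef_pos: [0.275, -0.2934, 0.3373]
orientation: [0.993, 0.115, 0.0, -0.0]
force: [-1.2, -0.1, 0.5]
opening: 0.998
gripper_force: 0.0
```

Request:
drive_tool:
  plan:
    - [0.35,-0.35,0,0,0,0,0]
    - [0.7,-0.7,0,0,0,0,0]
    - [1,-1,0,0,0,0,0]

```text
t: 1.23
eef_pos: [0.3495, -0.1733, 0.3373]
orientation: [0.993, 0.115, 0.0, -0.0]
force: [0.1, -0.3, -0.0]
opening: 1.0
gripper_force: 0.0
```

Request:
drive_tool:
  plan:
    - [0.35,-0.35,0,0,0,0,0]
    - [0.7,-0.7,0,0,0,0,0]
    - [1,-1,0,0,0,0,0]

```text
t: 1.6
eef_pos: [0.4241, -0.0532, 0.3372]
orientation: [0.993, 0.115, -0.0, -0.0]
force: [0.7, -0.8, -0.2]
opening: 1.002
gripper_force: 0.0
```

Request:
drive_tool:
  plan:
    - [0.35,-0.35,0,0,0,0,0]
    - [0.7,-0.7,0,0,0,0,0]
    - [1,-1,0,0,0,0,0]

```text
t: 1.98
eef_pos: [0.4987, 0.067, 0.337]
orientation: [0.993, 0.115, -0.0, -0.0]
force: [-0.1, -1.4, -0.5]
opening: 0.999
gripper_force: 0.0
```

Request:
drive_tool:
  plan:
    - [0.35,-0.35,0,0,0,0,0]
    - [0.7,-0.7,0,0,0,0,0]
    - [1,-1,0,0,0,0,0]
    - [1,-1,0,0,0,0,0]

```text
t: 2.48
eef_pos: [0.5733, 0.1876, 0.3358]
orientation: [0.993, 0.116, -0.001, -0.0]
force: [0.3, 0.2, -0.6]
opening: 0.998
gripper_force: 0.0
```

Request:
drive_tool:
  plan:
    - [0.25,-0.01,0.2,0,0,0.25,0.3]
    - [0.45,-0.01,0.6,0,0,0.44,0.3]
    - [0.45,-0.01,0.9,0,0,0.44,0.3]
    - [0.45,-0.01,0.9,0,0,0.44,0.3]
    - [0.45,-0.01,0.9,0,0,0.44,0.3]
  force: 25

```text
t: 3.1
eef_pos: [0.6167, 0.196, 0.249]
orientation: [1.0, 0.005, 0.001, -0.0]
force: [0.9, 0.7, -0.6]
opening: 0.698
gripper_force: 0.0
```

Run:
```python
from h import *
s=arm.read_state();print(s["eef_pos"],s["orientation"],s["joint_pos"],s["opening"])
a=get_image("side")[:,:,::-1];b=get_image("top")[:,:,::-1]
print(proj("side",s["eef_pos"]),proj("top",s["eef_pos"]))
o=np.zeros((600,800,3),np.uint8)
o[:,:450]=cv2.resize(a[180:340,190:310],(450,600),interpolation=3);o[:,450:]=cv2.resize(b[135:285,210:297],(350,600),interpolation=3)
cv2.imwrite("pics/c1.png",o)
```

```text
[0.6167 0.196  0.249 ] [ 1.      0.0047  0.0008 -0.    ] [ 0.1357  0.4273  1.2641 -0.0002  1.4485  1.6972] 0.697975169316549
[241.3235 215.0822] [250.8083 177.2786]
```

View pics/c1.png

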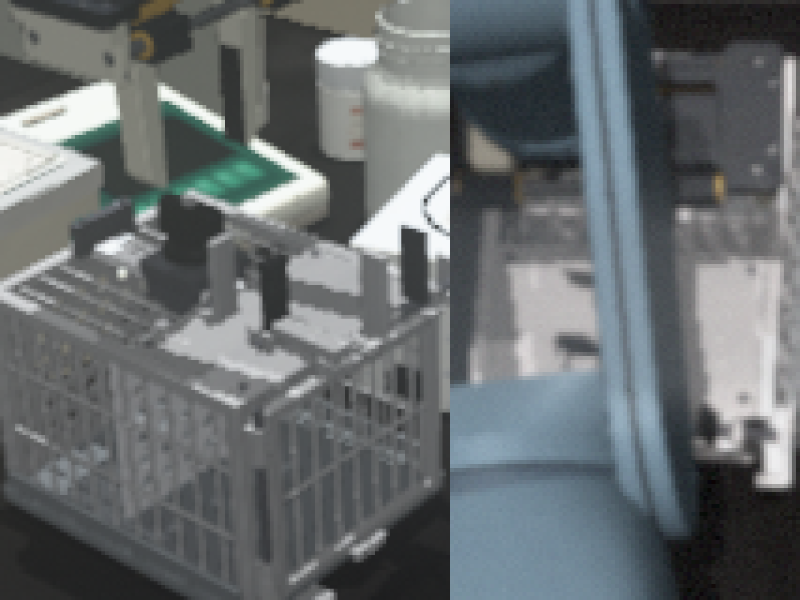

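Run:
```python
from h import *
im=get_image("side");g=im.max(2)
np.set_printoptions(linewidth=200)
print("cols 228..256");
for r in range(228,262): print(r,' '.join('%3d'%x for x in g[r,228:257]))
for yaw in(-.04,.08):
  for z in(.208,.182):
    print(yaw,z,[proj("side",np.array([.6165,.198,z])+np.array([a*np.cos(yaw)-b*np.sin(yaw),a*np.sin(yaw)+b*np.cos(yaw),0])).round(1).tolist() for a,b in((-.022,-.0065),(-.022,.0065),(.022,.0065),(.022,-.0065))])
```

```text
cols 228..256
228  86  97 106 115 120 115  96  80  89  97 100 103 111 125 143 157 161 154 141 132 136 149 157 158 155 145 131 118 109
229  65  74  80  95 113 116 107  99 103 112 122 125 127 138 155 169 173 167 160 149 135 127 134 139 135 126 114 104  98
230  64  71  78  87 101 107 103 104 121 140 141 148 167 170 159 157 162 163 160 154 147 132 113 107 107 102  98  98  98
231  78  88  97 102  99  94  86  88 114 134 131 158 200 208 188 169 158 148 141 141 131 119 107 100  97  97  97 101 105
232  97 103 114 118  99  66  55  55  60  67 110 151 163 172 193 201 192 172 152 135 110  99  97  97  98 102 105 109 118
233 106 113 131 127  88  56  55  56  55  57  88 108 109 108 134 168 187 205 205 179 163 149 124 109 107 109 117 164 202
234 131 127 140 133  83  54  54  55  55  56  77  96  99  95  76  62 106 159 178 187 210 209 180 157 140 147 186 236 249
235 167 176 182 159 103  54  54  54  54  53  56  64  69  62  54  53  52  53  62 109 160 196 212 204 188 200 232 245 248
236 203 217 223 176  92  53  53  53  53  53  53  53  53  54  52  53  53  54  53  53  73 143 186 190 189 189 194 222 240
237 22
[... 2599 characters left out ...]
01 100  99  98  99 139 178 185 184
259 100  81  75  73  68  67  67  68  68  68  68  67  67  66  65 107 132 110  94 104 103 100 100  99  98 148 184 184 185
260 118 107  95  90  79  72  69  68  67  67  68  68  67  66  69 103 117  99  96 104 103 100 100  98  99 149 185 185 186
261 106 113 112 110 102  84  71  67  67  67  66  67  70  78  88 101  97  95 104 104 104 100  99  98  98 143 182 187 186
-0.04 0.208 [[251.6, 234.3], [247.3, 236.4], [232.8, 231.0], [237.1, 228.9]]
-0.04 0.182 [[252.3, 244.9], [248.1, 247.1], [233.7, 241.5], [237.9, 239.4]]
0.08 0.208 [[252.1, 233.7], [248.4, 236.1], [232.2, 231.5], [236.0, 229.3]]
0.08 0.182 [[252.8, 244.3], [249.2, 246.8], [233.2, 242.1], [236.9, 239.7]]
```

Request:
drive_tool:
  plan:
    - [0.015,-0.035,0.2,0,0,0,0.3]
    - [0.015,-0.035,0.35,0,0,0,0.3]
    - [0.015,-0.035,0.44,0,0,0,0.3]
    - [0.015,-0.035,0.44,0,0,0,0.3]
    - [0.015,-0.035,0.44,0,0,0,0.3]

```text
t: 3.88
eef_pos: [0.6183, 0.2001, 0.2041]
orientation: [1.0, 0.005, 0.0, -0.0]
force: [-0.7, 1.1, 0.3]
opening: 0.7
gripper_force: 0.0
```

Request:
drive_tool:
  plan:
    - [0,0,0,0,0,0,0.6]
    - [0,0,0,0,0,0,0.8]
    - [0,0,0,0,0,0,0.9]
    - [0,0,0,0,0,0,1]
    - [0,0,0,0,0,0,1]
    - [0,0,0,0,0,0,1]
  force: 12

```text
t: 4.62
eef_pos: [0.6179, 0.2022, 0.2035]
orientation: [1.0, 0.005, 0.0, -0.002]
force: [-0.3, 6.2, -0.1]
opening: 0.138
gripper_force: 12.0
```

Request:
drive_tool:
  plan:
    - [0,-0.022,0,0,0,0,1]
    - [0,-0.022,0,0,0,0,1]
  force: 25

```text
t: 4.88
eef_pos: [0.6179, 0.2024, 0.2035]
orientation: [1.0, 0.005, 0.0, 0.0]
force: [-0.1, 0.6, 0.6]
opening: 0.138
gripper_force: 25.0
```

Request:
drive_tool:
  plan:
    - [0,0,0,0,0,-0.2,1]
    - [0,0,0,0,0,-0.4,1]
    - [0,0,0,0,0,-0.6,1]
    - [0,0,0,0,0,-0.8,1]
    - [0,0,0,0,0,-0.8,1]

```text
t: 5.5
eef_pos: [0.618, 0.2021, 0.2034]
orientation: [0.979, 0.203, -0.0, 0.0]
force: [0.2, 0.3, -0.2]
opening: 0.136
gripper_force: 25.0
```

Run:
```python
from h import *
s=arm.read_state();print({k:s[k] for k in("eef_pos","orientation","force","wrist_torque","opening","gripper_force")}, Ro.from_quat(s["orientation"]).as_matrix()[:,0])
```

```text
{'eef_pos': array([0.618 , 0.2021, 0.2034]), 'orientation': array([ 0.9792,  0.203 , -0.    ,  0.0001]), 'force': array([ 0.2187,  0.2832, -0.1605]), 'wrist_torque': array([-0.0081, -0.0698,  0.0886]), 'opening': 0.1358202201916454, 'gripper_force': 24.976851046085358} [ 0.9176  0.3975 -0.0001]
```

Request:
drive_tool:
  plan:
    - [0,0,0,0,0,-0.2,1]
    - [0,0,0,0,0,-0.4,1]
    - [0,0,0,0,0,-0.6,1]
    - [0,0,0,0,0,-0.8,1]
    - [0,0,0,0,0,-1,1]
    - [0,0,0,0,0,-1,1]

```text
t: 6.25
eef_pos: [0.6181, 0.2018, 0.2034]
orientation: [0.899, 0.438, -0.0, 0.0]
force: [1.2, -2.3, 0.5]
opening: 0.143
gripper_force: 25.0
```

Request:
drive_tool:
  plan:
    - [0,0,0,0,0,-0.15,1]
    - [0,0,0,0,0,-0.25,1]
    - [0,0,0,0,0,-0.25,1]

```text
t: 6.62
eef_pos: [0.618, 0.2018, 0.2034]
orientation: [0.87, 0.493, -0.0, 0.0]
force: [0.5, -3.0, -0.3]
opening: 0.141
gripper_force: 25.0
```

Run:
```python
from h import *
s=arm.read_state();print({k:s[k] for k in("eef_pos","orientation","force","wrist_torque","opening","gripper_force")}, Ro.from_quat(s["orientation"]).as_matrix())
```

```text
{'eef_pos': array([0.618 , 0.2018, 0.2034]), 'orientation': array([ 0.87  ,  0.4931, -0.0002,  0.0003]), 'force': array([ 0.5309, -2.973 , -0.2642]), 'wrist_torque': array([-0.4451, -0.1755,  0.0499]), 'opening': 0.14131327220827167, 'gripper_force': 24.9784979224205} [[ 0.5136  0.858   0.    ]
 [ 0.858  -0.5136 -0.0008]
 [-0.0006  0.0004 -1.    ]]
```

Request:
drive_tool:
  plan:
    - [0.048,0.088,0,0,0,0,1]
    - [0.096,0.175,0,0,0,0,1]
    - [0.144,0.263,0,0,0,0,1]
    - [0.192,0.35,0,0,0,0,1]
    - [0.207,0.377,0,0,0,0,1]
    - [0.207,0.377,0,0,0,0,1]

```text
t: 7.38
eef_pos: [0.6623, 0.1997, 0.2034]
orientation: [0.869, 0.494, 0.0, 0.001]
force: [-0.1, -5.1, 0.6]
opening: 0.144
gripper_force: 25.0
```

Request:
drive_tool:
  plan:
    - [0.015,0.026,0,0,0,0,1]
    - [0.015,0.026,0,0,0,0,1]

```text
t: 7.62
eef_pos: [0.665, 0.1996, 0.2034]
orientation: [0.869, 0.494, -0.0, 0.001]
force: [-0.0, -5.6, 0.4]
opening: 0.136
gripper_force: 25.0
```

Request:
drive_tool:
  plan:
    - [0.015,0.026,0,0,0,0,1]
    - [0.015,0.026,0,0,0,0,1]

```text
t: 7.88
eef_pos: [0.668, 0.1994, 0.2034]
orientation: [0.869, 0.494, -0.0, 0.001]
force: [-0.3, -6.4, 0.1]
opening: 0.139
gripper_force: 25.0
```

Request:
drive_tool:
  plan:
    - [0,0.036,0,0,0,0,1]
    - [0,0.036,0,0,0,0,1]

```text
t: 8.12
eef_pos: [0.6683, 0.1993, 0.2034]
orientation: [0.869, 0.494, -0.002, -0.001]
force: [-7.3, -1.7, 5.0]
opening: 0.134
gripper_force: 25.0
```

Request:
drive_tool:
  plan:
    - [0.014,0.027,0,0,0,0,1]
    - [0.014,0.027,0,0,0,0,1]

```text
t: 8.38
eef_pos: [0.6686, 0.1994, 0.2034]
orientation: [0.869, 0.495, -0.005, -0.003]
force: [-17.2, -2.4, 8.6]
opening: 0.139
gripper_force: 25.0
```

Request:
drive_tool:
  plan:
    - [-0.008,-0.015,0,0,0,0,1]
    - [-0.008,-0.015,0,0,0,0.2,1]
    - [-0.008,-0.015,0,0,0,0.4,1]
    - [-0.008,-0.015,0,0,0,0.6,1]
    - [-0.008,-0.015,0,0,0,0.8,1]
    - [-0.008,-0.015,0,0,0,1,1]
    - [-0.008,-0.015,0,0,0,1,1]

```text
t: 9.25
eef_pos: [0.6681, 0.1996, 0.2033]
orientation: [0.965, 0.264, -0.004, -0.001]
force: [-12.2, -1.4, 5.6]
opening: 0.139
gripper_force: 25.0
```

Request:
drive_tool:
  plan:
    - [0,0,0,0,0,0.2,1]
    - [0,0,0,0,0,0.4,1]
    - [0,0,0,0,0,0.6,1]
    - [0,0,0,0,0,0.8,1]
    - [0,0,0,0,0,1,1]
    - [0,0,0,0,0,1,1]

```text
t: 10.0
eef_pos: [0.6681, 0.2, 0.2034]
orientation: [1.0, 0.017, -0.004, -0.001]
force: [-13.6, -0.7, 6.5]
opening: 0.139
gripper_force: 25.0
```

```bash
cat > st.py <<'E'
from h import *
s=arm.read_state();R=Ro.from_quat(s["orientation"]).as_matrix()
print(s["t"],s["eef_pos"],"F",s["force"],"T",s["wrist_torque"],"op mm",s["opening"]*93,"yaw",np.arctan2(R[1,0],R[0,0]),"j",s["joint_pos"])
E
python3 st.py
```

```text
10.0 [0.6681 0.2    0.2034] F [-13.5964  -0.6732   6.4923] T [-0.2075  2.1888 -0.0673] op mm 12.906741634417466 yaw 0.03411123964063447 j [0.1303 0.5507 1.1761 0.0021 1.4224 1.6667]
```

Request:
drive_tool:
  plan:
    - [0,0,0,0,0,0.12,1]
    - [0,0,0,0,0,0.12,1]

```text
t: 10.25
eef_pos: [0.6681, 0.2, 0.2034]
orientation: [1.0, -0.013, -0.004, -0.0]
force: [-13.1, -0.7, 6.7]
opening: 0.139
gripper_force: 25.0
```

```bash
python3 st.py
```

```text
10.25 [0.6681 0.2    0.2034] F [-13.0585  -0.7266   6.7006] T [-0.1941  2.2701  0.0013] op mm 12.92082370176298 yaw -0.02542115528553004 j [0.1302 0.5507 1.1761 0.0021 1.4224 1.7261]
```

Request:
drive_tool:
  plan:
    - [0,0,0,0,0,0.06,1]
    - [0,0,0,0,0,0.06,1]

```text
t: 10.5
eef_pos: [0.6681, 0.2, 0.2034]
orientation: [1.0, -0.027, -0.004, -0.0]
force: [-12.6, -1.0, 6.9]
opening: 0.14
gripper_force: 25.0
```

```bash
python3 st.py
```

```text
10.5 [0.6681 0.2    0.2034] F [-12.5759  -1.0268   6.9377] T [-0.1782  2.1803  0.0825] op mm 12.976365842216552 yaw -0.05491666206838865 j [0.1303 0.5507 1.1761 0.0021 1.4224 1.7557]
```

Request:
drive_tool:
  plan:
    - [0,0,0,0,0,0.04,1]
    - [0,0,0,0,0,0.04,1]

```text
t: 10.75
eef_pos: [0.6681, 0.2, 0.2034]
orientation: [0.999, -0.037, -0.004, -0.0]
force: [-12.6, -0.3, 6.5]
opening: 0.14
gripper_force: 25.2
```

```bash
python3 st.py
```

```text
10.75 [0.6681 0.2    0.2034] F [-12.5981  -0.3381   6.5377] T [-0.1441  2.2259  0.3737] op mm 13.022105471026281 yaw -0.07439844981328078 j [0.1304 0.5507 1.1761 0.0021 1.4223 1.7752]
```

Request:
drive_tool:
  plan:
    - [-0.02,0,0,0,0,-0.04,1]
    - [-0.03,0,0,0,0,-0.04,1]
    - [-0.03,0,0,0,0,-0.04,0.8]
    - [-0.03,0,0,0,0,-0.04,0.6]
    - [-0.03,0,0,0,0,-0.04,0.5]
    - [-0.03,0,0,0,0,-0.04,0.5]

```text
t: 11.5
eef_pos: [0.6685, 0.199, 0.2034]
orientation: [1.0, -0.028, 0.0, -0.0]
force: [0.2, -0.7, 1.2]
opening: 0.466
gripper_force: 0.0
```

Request:
drive_tool:
  plan:
    - [0,0,-0.3,0,0,0,0.4]
    - [0,0,-0.7,0,0,0,0.3]
    - [-0.4,0,-0.8,0,0,-0.3,0.3]
    - [-0.8,0,-0.8,0,0,-0.6,0.3]
    - [-1,0,-0.8,0,0,-0.9,0.3]
    - [-1,0,-0.8,0,0,-1,0.3]

```text
t: 12.25
eef_pos: [0.567, 0.2049, 0.2844]
orientation: [0.975, 0.222, 0.0, -0.0]
force: [0.5, -0.3, 0.0]
opening: 0.697
gripper_force: 0.0
```

Request:
drive_tool:
  plan:
    - [0,0,0,0,0,-0.33,0.3]
    - [0,0,0,0,0,-0.67,0.3]
    - [0,0,0,0,0,-1,0.3]

```text
t: 12.62
eef_pos: [0.5686, 0.2046, 0.2836]
orientation: [0.889, 0.457, 0.0, 0.0]
force: [-0.6, -0.0, 0.2]
opening: 0.699
gripper_force: 0.0
```

Request:
drive_tool:
  plan:
    - [0,0,0,0,0,-0.33,0.3]
    - [0,0,0,0,0,-0.67,0.3]
    - [0,0,0,0,0,-1,0.3]
    - [0,0,0,0,0,-1,0.3]

```text
t: 13.12
eef_pos: [0.5685, 0.2046, 0.2835]
orientation: [0.751, 0.661, 0.0, 0.0]
force: [-0.5, 0.4, -0.5]
opening: 0.703
gripper_force: 0.0
```

```bash
python3 st.py
python3 - <<'E'
from h import *
a=get_image("side")[:,:,::-1];b=get_image("top")[:,:,::-1];cv2.imwrite("pics/s2.png",a);cv2.imwrite("pics/t2.png",b)
o=np.zeros((600,800,3),np.uint8)
o[:,:450]=cv2.resize(a[180:340,190:310],(450,600),interpolation=3);o[:,450:]=cv2.resize(b[135:285,210:297],(350,600),interpolation=3)
cv2.imwrite("pics/c2.png",o)
O=np.array([.6161,.2026,0]);C=Ro.from_euler("z",-.05).as_matrix()
for n,p in dict(levertop=(-.085,.020,.206),posttop=(-.039,.02,.206),trig=(-.12,-.056,.206),fix=(-.12,-.016,.206)).items():
    q=proj("side",O+C@p);print(n,q,(q-[190,180])*3.75)
E
```

```text
13.125 [0.5685 0.2046 0.2835] F [-0.5358  0.3996 -0.4663] T [-0.0713 -0.0768  0.0304] op mm 65.35106486625432 yaw 1.443210167570469 j [0.1609 0.3324 1.3212 0.0001 1.4877 0.2885]
levertop [263.285  249.0319] [274.8189 258.8695]
posttop [247.1933 242.7062] [214.4749 235.1482]
trig [300.0658 240.3374] [412.7468 226.2653]
fix [287.7484 247.3711] [366.5564 252.6418]
```

View pics/c2.png

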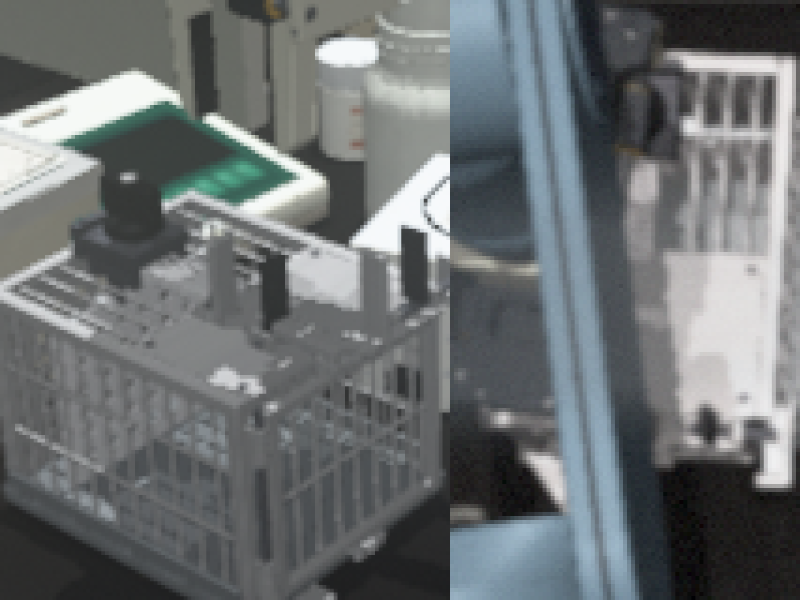

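Request:
drive_tool:
  plan:
    - [0.197,-0.094,0.1,0,0,-0.15,0.15]
    - [0.197,-0.094,0.1,0,0,-0.15,0.15]
    - [0.197,-0.094,0.45,0,0,-0.15,0.15]
    - [0.197,-0.094,0.7,0,0,-0.15,0.15]
    - [0.197,-0.094,0.87,0,0,-0.15,0.15]
    - [0.197,-0.094,0.87,0,0,-0.15,0.15]
    - [0.197,-0.094,0.87,0,0,-0.15,0.15]

```text
t: 14.1
eef_pos: [0.5624, 0.2252, 0.1976]
orientation: [0.725, 0.689, 0.001, 0.001]
force: [-0.6, 0.2, 0.3]
opening: 0.852
gripper_force: 0.0
```

Request:
drive_tool:
  plan:
    - [0,0,0,0,0,0,0.35]
    - [0,0,0,0,0,0,0.45]
    - [0,0,0,0,0,0,0.55]
    - [0,0,0,0,0,0,0.65]
    - [0,0,0,0,0,0,0.7]
    - [0,0,0,0,0,0,0.7]
    - [0,0,0,0,0,0,0.7]
  force: 20

```text
t: 14.98
eef_pos: [0.5593, 0.2255, 0.1966]
orientation: [0.725, 0.689, -0.002, -0.002]
force: [-6.6, -0.3, 5.6]
opening: 0.415
gripper_force: 20.0
```

```bash
python3 st.py
```

```text
14.975 [0.5593 0.2255 0.1966] F [-6.6248 -0.2915  5.6107] T [-0.0134  1.4573  0.0243] op mm 38.5573775254733 yaw 1.520275866679823 j [0.198  0.3841 1.4589 0.0009 1.3031 0.2483]
```

Request:
drive_tool:
  plan:
    - [0,-0.02,0,0,0,0,0.9]
    - [0,-0.02,0,0,0,0,0.9]
    - [0,-0.02,0,0,0,0,0.9]
    - [0,-0.02,0,0,0,0,0.9]
  force: 28

```text
t: 15.48
eef_pos: [0.5593, 0.2256, 0.1966]
orientation: [0.725, 0.689, -0.0, -0.0]
force: [-3.8, 1.6, 4.5]
opening: 0.416
gripper_force: 28.7
```

```bash
python3 st.py
python3 - <<'E'
from h import *
a=get_image("side")[:,:,::-1];b=get_image("top")[:,:,::-1];cv2.imwrite("pics/s3.png",a);cv2.imwrite("pics/t3.png",b)
o=np.zeros((600,800,3),np.uint8)
o[:,:450]=cv2.resize(a[190:350,220:340],(450,600),interpolation=3);o[:,450:]=cv2.resize(b[135:285,210:297],(350,600),interpolation=3)
cv2.imwrite("pics/c3.png",o)
E
```

```text
15.475 [0.5593 0.2256 0.1966] F [-3.8455  1.6042  4.4875] T [0.1412 1.2315 0.0902] op mm 38.66528264698415 yaw 1.5198452364519006 j [0.1983 0.3819 1.4623 0.0004 1.298  0.2492]
```

View pics/c3.png

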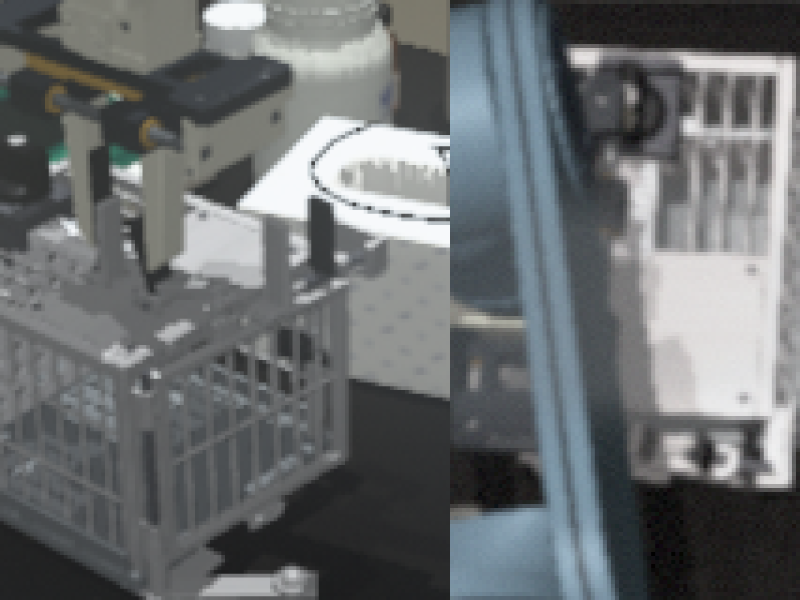

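Request:
drive_tool:
  plan:
    - [0,0.02,0,0,0,0,0.5]
    - [0,0.02,0,0,0,0,0.3]
    - [0,0.02,0,0,0,0,0.15]
    - [0,0.02,0,0,0,0,0.15]
    - [0,0.02,0,0,0,0,0.15]
    - [0,0.02,-0.4,0,0,0,0.15]
    - [0,0.02,-0.8,0,0,0,0.15]
    - [-0.2,-0.3,-0.8,0,0,-0.3,0.15]
    - [-0.4,-0.6,-0.8,0,0,-0.6,0.15]
    - [-0.48,-0.78,-0.8,0,0,-0.9,0.15]
    - [-0.48,-0.78,-0.8,0,0,-1,0.15]

```text
t: 16.95
eef_pos: [0.4782, 0.181, 0.2769]
orientation: [0.531, 0.847, 0.0, 0.0]
force: [0.8, -0.6, -0.4]
opening: 0.85
gripper_force: 0.0
```

Request:
drive_tool:
  plan:
    - [0,0,0,0,0,-0.33,0.2]
    - [0,0,0,0,0,-0.67,0.2]
    - [0,0,0,0,0,-1,0.2]

```text
t: 17.32
eef_pos: [0.4795, 0.1813, 0.2765]
orientation: [0.303, 0.953, 0.0, 0.0]
force: [0.6, 0.6, 0.4]
opening: 0.803
gripper_force: 0.0
```

Request:
drive_tool:
  plan:
    - [0,0,0,0,0,-0.33,0.2]
    - [0,0,0,0,0,-0.67,0.2]
    - [0,0,0,0,0,-0.88,0.2]
    - [0,0,0,0,0,-0.88,0.2]

```text
t: 17.82
eef_pos: [0.4794, 0.1814, 0.2765]
orientation: [0.091, 0.996, -0.0, 0.0]
force: [1.0, 0.4, -0.0]
opening: 0.801
gripper_force: 0.0
```

```bash
python3 st.py
python3 - <<'E'
from h import *
a=get_image("side")[:,:,::-1];b=get_image("top")[:,:,::-1];cv2.imwrite("pics/s4.png",a)
o=np.zeros((600,800,3),np.uint8)
o[:,:450]=cv2.resize(a[190:350,220:340],(450,600),interpolation=3);o[:,450:]=cv2.resize(b[135:285,210:297],(350,600),interpolation=3)
cv2.imwrite("pics/c4.png",o)
O=np.array([.6161,.2026,0]);C=Ro.from_euler("z",-.05).as_matrix()
H=O+C@[-.12,.076,.206]
for f in(.09,.13,.17):
  u=C@[-np.sin(f),-np.cos(f),0]
  for d in(.095,.129):
    q=proj("side",H+d*u);print(f,d,q,(q-[220,190])*3.75)
E
```

```text
17.825 [0.4794 0.1814 0.2765] F [ 1.0118  0.4034 -0.0147] T [ 0.0526 -0.1118 -0.039 ] op mm 74.44970672580105 yaw 2.9587183670972235 j [ 0.1438  0.1664  1.5568 -0.0001  1.418  -1.2441]
0.09 0.095 [291.7292 248.0859] [268.9847 217.8221]
0.09 0.129 [303.2586 242.4826] [312.2198 196.8098]
0.13 0.095 [293.0022 248.6904] [273.7582 220.0888]
0.13 0.129 [304.9849 243.2692] [318.6933 199.7597]
0.17 0.095 [294.2261 249.3224] [278.348 222.459]
0.17 0.129 [306.6503 244.093 ] [324.9387 202.8488]
```

View pics/c4.png

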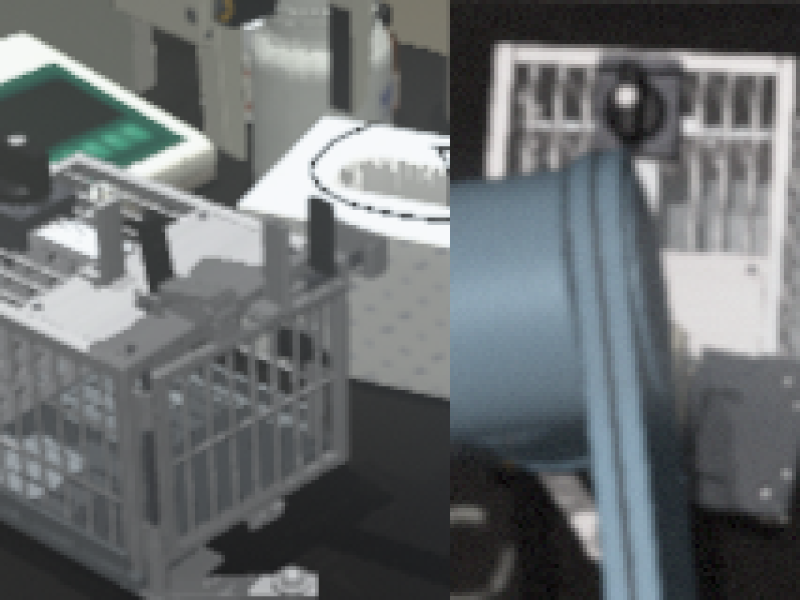

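Request:
drive_tool:
  plan:
    - [-0.018,0,0.25,0,0,0,0.2]
    - [-0.018,0,0.5,0,0,0,0.2]
    - [-0.018,0,0.7,0,0,0,0.2]
    - [-0.018,0,0.8,0,0,0,0.2]
    - [-0.018,0,0.8,0,0,0,0.2]

```text
t: 18.55
eef_pos: [0.4809, 0.1811, 0.1962]
orientation: [0.091, 0.996, -0.0, -0.0]
force: [-1.1, -0.2, 0.1]
opening: 0.798
gripper_force: 0.0
```

Request:
drive_tool:
  plan:
    - [0,0,0,0,0,0,0.4]
    - [0,0,0,0,0,0,0.5]
    - [0,0,0,0,0,0,0.6]
    - [0,0,0,0,0,0,0.7]
    - [0,0,0,0,0,0,0.85]
    - [0,0,0,0,0,0,1]
    - [0,0,0,0,0,0,1]
    - [0,0,0,0,0,0,1]
  force: 25

```text
t: 19.55
eef_pos: [0.4813, 0.1812, 0.197]
orientation: [0.091, 0.996, 0.0, 0.0]
force: [-1.3, -1.6, 6.4]
opening: 0.273
gripper_force: 25.1
```

```bash
python3 st.py
```

```text
19.55 [0.4813 0.1812 0.197 ] F [-1.2504 -1.5622  6.4065] T [-0.496   0.0888 -0.0005] op mm 25.350120027854167 yaw 2.960014402046247 j [ 0.143   0.2261  1.6814 -0.0001  1.2334 -1.2462]
```

Request:
drive_tool:
  plan:
    - [0.105,0.005,0,0,0,0.2,1]
    - [0.209,0.021,0,0,0,0.4,1]
    - [0.31,0.047,0,0,0,0.6,1]
    - [0.409,0.083,0,0,0,0.8,1]
    - [0.503,0.129,0,0,0,1,1]
    - [0.503,0.129,0,0,0,1,1]

```text
t: 20.3
eef_pos: [0.4341, 0.2031, 0.197]
orientation: [0.334, 0.943, 0.0, 0.001]
force: [1.0, -2.5, 5.5]
opening: 0.269
gripper_force: 25.1
```

```bash
python3 st.py
```

```text
20.3 [0.4341 0.2031 0.197 ] F [ 0.9524 -2.5347  5.4575] T [-0.6869  0.1447 -0.1386] op mm 24.986195641018853 yaw 2.460509019635581 j [ 0.2046  0.1637  1.7606 -0.0005  1.216  -0.6849]
```

Request:
drive_tool:
  plan:
    - [0.105,0.005,0,0,0,0.2,1]
    - [0.209,0.021,0,0,0,0.4,1]
    - [0.31,0.047,0,0,0,0.6,1]
    - [0.409,0.083,0,0,0,0.8,1]
    - [0.503,0.129,0,0,0,1,1]
    - [0.503,0.129,0,0,0,1,1]

```text
t: 21.05
eef_pos: [0.4032, 0.2449, 0.1969]
orientation: [0.557, 0.831, 0.0, 0.0]
force: [0.6, -2.5, 7.2]
opening: 0.274
gripper_force: 25.1
```

```bash
python3 st.py
```

```text
21.05 [0.4032 0.2449 0.1969] F [ 0.552  -2.4546  7.2053] T [-0.6115  0.3625 -0.0906] op mm 25.473882163199296 yaw 1.9608005678692013 j [ 0.3089  0.1507  1.7766 -0.0003  1.2137 -0.081 ]
```

Request:
drive_tool:
  plan:
    - [0.105,0.005,0,0,0,0.2,1]
    - [0.209,0.021,0,0,0,0.4,1]
    - [0.31,0.047,0,0,0,0.6,1]
    - [0.409,0.083,0,0,0,0.8,1]
    - [0.503,0.129,0,0,0,1,1]
    - [0.503,0.129,0,0,0,1,1]

```text
t: 21.8
eef_pos: [0.3962, 0.2964, 0.197]
orientation: [0.745, 0.667, 0.0, 0.0]
force: [-0.8, -2.7, 8.1]
opening: 0.274
gripper_force: 25.1
```

Request:
drive_tool:
  plan:
    - [0.053,0.001,0,0,0,0.1,1]
    - [0.084,0.003,0,0,0,0.16,1]
    - [0.084,0.003,0,0,0,0.16,1]
    - [0.084,0.003,0,0,0,0.16,1]

```text
t: 22.3
eef_pos: [0.3975, 0.3044, 0.1969]
orientation: [0.771, 0.637, 0.0, -0.0]
force: [-0.4, -2.4, 6.8]
opening: 0.269
gripper_force: 25.1
```

```bash
python3 st.py
python3 - <<'E'
from h import *
a=get_image("side")[:,:,::-1];b=get_image("top")[:,:,::-1]
o=np.zeros((600,800,3),np.uint8)
o[:,:400]=cv2.resize(a[170:410,190:350],(400,600),interpolation=3);o[:,400:]=cv2.resize(b[120:330,200:340],(400,600),interpolation=3)
cv2.imwrite("pics/c5.png",o)
E
```

```text
22.3 [0.3975 0.3044 0.1969] F [-0.3964 -2.4385  6.7938] T [-0.3638  0.3432 -0.0149] op mm 25.025772184051352 yaw 1.3810412344637226 j [0.4303 0.2022 1.7123 0.0002 1.2265 0.6199]
```

View pics/c5.png

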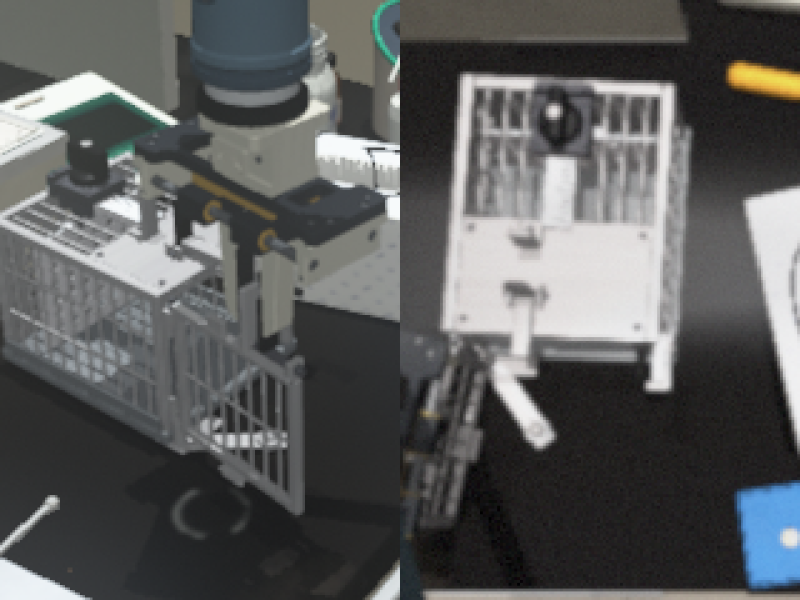

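The gate stands at about 1.7 rad, held by the squeezed handle. The top crop shows the carriage at the rear stop (px ~560, 120) with the knob bar along the cage. The doorway is clear, so I'm handing in.

```bash
python3 -c "
from cell import ticket
print(ticket.close_job())"
```

```text
the job is handed in; nothing more can be done
None
```

The cage is ready for the carton: the divider is against the rear stop and clamped tight again, and the gripper is holding the gate open at about 1.7 rad, past square; I handed the job in at about 22 s, and the carton and wash bottle were not touched.

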